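Hang the narrow hook-on bin in the slatted rack

TASK

Hang the narrow steel bin with the hooked back in the upper groove of the wooden slatted rack, about the middle of its length: tip the bin's front up, feed its hook up behind the top slat, then rotate the bin down until it hangs level with its back flat against the rack, and let go. Leave the wide hook-on bin where it stands.

Things in the scene. Friction and masses are not known exactly. Their poses are not given: they have to be found in the camera images.
- bin: Narrow sheet-steel bin with a hook at its back, empty, 0.16 kg, 110 mm long (x), 56 wide (y), walls 3. Parallel side walls 45 mm high, front wall 34. Origin: centre of underside; x to its back, z up. Back wall's outer face at x = 55 mm, 64 high. Not wanted: a hookless bin of the same length and width, full of white rods.
- lip (a point): Middle of the top edge of the narrow bin's hook, at (66, 0, 104) mm in the bin's frame, same axes. The hook is 42 mm wide, plate 4 mm thick: a level part at z = 60 to 64 mm runs 13 mm back from the back wall, then an upright part at x = 64 to 68 rises to z = 104. Hung home, this point is at x = -22, z = 234 mm in the rack's frame, the bin's axes parallel to the rack's.
- panel: Wooden slatted rack, fixed, 280 mm long (y), 66 deep, 252 high. Origin: centre of underside; x into the rack from its front, z up. Front slats x = -33 to -27 mm, at z 0-80, 112-190, 222-252; upper groove is the gap z 190-222. Hollow behind to x = 23, open on top, 12 mm end cheeks. The hook enters only tipped, front up 35-50 degrees. A prong hook hangs at y = 95 in the lower groove, 70 proud.
- wide_bin: Wide hook-on bin, 100 mm wide, otherwise like the narrow one (110 mm long, same hook profile and heights, hook 86 mm wide). Origin: centre of underside, x to its back. To be left where it stands.
There are look-alikes about, which are no part of the job. Leave any black or orange look-alike of the bin alone.

How it is judged:
By the outcome, as a careful person would: the job done as asked, in the order asked, and still so for the second after the job is handed in, with the robot touching nothing.
It also fails if it takes over 48 s, if anything falls off the work surface, if the arm or the gripper's body presses on something with over 40 N, if the wrist force passes 120 N, or if a joint passes its speed limit or range.

ROBOT

A 7-joint arm with a two-finger parallel gripper is mounted at the origin on the work surface. World frame = base frame: x ahead of the robot, y to its left, z up, the work surface at z = 0. Lengths are in m, angles in degrees, forces in N, time in s.
With the tool pointing down it reaches from about 0.4 to 0.85 m from the base axis. Payload 4.5 kg.
Tool frame: the origin (TCP) lies on the centre line of the jaws, within the pads' length; the fingertips stand 19 mm ahead of it and the grasp point (between the pads) is the TCP; z points along the fingers, y is the direction in which the jaws open and shut (so a half turn about z gives the same grasp; the last joint's range is limited). The gripper opens to 85 mm and grips with 20 to 120 N. Pads are 22 mm wide; open, the fingers measure 114 mm over their backs; the gripper's body (76 mm by 85 mm) begins 54 mm behind the grasp point. The pads swing forward as they close: fully open they stand 13 mm farther back than shut.
Start: joints at [-74.152, 39.483, -11.15, 89.685, 9.013, 51.709, -12.324], TCP at [0.15, 0.607, 0.25] pointing down, gripper open.
Joint ranges: [-172.22, 172.22], [-26.19, 119.32], [-84.43, 86.54], [7.71, 146.69], [-57.33, 237.33], [2.42, 119.75], [-152.13, 152.13]. Speed limits (degrees/s): [147.25, 147.25, 180, 180, 180, 180, 180].

INTERFACE

Orientations are given as a 3x3 rotation matrix whose columns are the frame's x, y, z axes.
In Python, from plant import sense, snapshot, sign_off gives the robot as it stands.
- The arm moves only by the tool arm_command, never from a script. Its argument "series" is text: rows parted by semicolons, each of 7 numbers parted by spaces: the shift along the tool's x, y, z in m, then the turn, a rotation vector about the tool's x, y, z in degrees, then the closure, from 0 (fully open) to 1 (shut). A call has 1 to 12 rows; each row is the pose to reach, as a shift and turn from the pose commanded when the call began, along the tool's axes at that moment; what a row does not reach only later rows make up. A row lasts 1/10 s, in which the tool goes at most 50 mm and 8.59 degrees, less where a joint would pass 70% of its speed; a pose out of reach is approached as far as the arm can. A call with a gripper value outside its range is refused whole. The fingers move at their own pace and stop on an object; "force" is the grip in N (left out, the last holds). Time passes only in rows, so rows that repeat a pose let the fingers close. It gives the time, the measured TCP pose, the force and the opening at its end, in the units of the state.
- sense(): the state, without advancing time (a new reading comes with each control period).
- snapshot(name): name is "scene" or "top" or "wrist"; returns a dict with "image" (420x560x3 uint8, blue, green, red), "fx", "fy", "cx", "cy" (pixels), "xyz" and "attitude" of the camera in the world; the wrist camera has in their place "hand_eye" (4x4, takes a point from camera to tool coordinates, whose origin is the TCP and whose axes are the flange's). Camera axes: x right, y down, z forward; pixel columns grow to the right and rows downward; lengths in m; the calibration is good to about 2 mm. A picture is of the moment at which its call begins: read the wrist's pose just before it. There is no depth.
- sign_off(): hands the job in, once; it reports no verdict.
The state is a dict: "time": time; "joint_pos": joint angles; "joint_vel": joint speeds; "effort": joint torques, N m; "eef_pos": TCP position; "ee_rot": TCP orientation; "contact_force": force on the tool from outside, world axes, zero at the start; "wrist_torque": the same for the moment, N m; "gripper_width": opening from 0.0 (shut) to 1.0 (fully open).
Only numpy, scipy, OpenCV 4.12 (cv2) and the standard library are available. Lean on these libraries where they do the work, as an engineer would, in place of code of your own. Each camera call takes 0.05 s, during which the arm holds its last target. There are 200 camera calls.

## Working session

There is one attempt and no reset: what is moved stays moved. The work goes in short steps, Python scripts to look and compute and a tool call to move; the robot and the scene stay as the last step left them, time stands still between calls to the robot, and variables do not carry over. Pictures are saved under pics/ and viewed, about 8 in all and at most 12, crops included, and the job is handed in when it is done.

Besides the shell and the picture viewer there is one more tool, called after "Request:" by a JSON object that holds its "api" and its "payload", one argument or row to a line. arm_command: Moves the arm, as the interface text tells. Its arguments: {"type":"object","properties":{"series":{"type":"string"},"force":{"type":"number"}},"required":["series"]}

```bash
mkdir -p pics
cat > h.py <<'E'
import numpy as np, cv2
from plant import sense, snapshot, sign_off
np.set_printoptions(precision=4,suppress=True)
def cam(name):
    s=sense(); d=snapshot(name)
    K=np.array([[d['fx'],0,d['cx']],[0,d['fy'],d['cy']],[0,0,1]])
    if name=='wrist':
        T=np.eye(4);T[:3,:3]=s['ee_rot'];T[:3,3]=s['eef_pos'];T=T@np.array(d['hand_eye'])
        R,p=T[:3,:3],T[:3,3]
    else: R,p=np.array(d['attitude']),np.array(d['xyz'])
    return d['image'],K,R,p
def save(c,f): 
    cv2.imwrite(f+'.png',c[0]); np.savez(f+'.npz',K=c[1],R=c[2],p=c[3])
def load(f):
    z=np.load(f+'.npz'); return None,z['K'],z['R'],z['p']
def onz(c,uv,z):
    _,K,R,p=c; d=R@np.linalg.inv(K)@np.array([*uv,1.]); return p+d*(z-p[2])/d[2]
def proj(c,X):
    _,K,R,p=c; q=K@(R.T@(np.array(X)-p)); return q[:2]/q[2]
def tri(cs,uvs):
    A=np.zeros((3,3));b=np.zeros(3)
    for c,uv in zip(cs,uvs):
        _,K,R,p=c; d=R@np.linalg.inv(K)@np.array([*uv,1.]);d/=np.linalg.norm(d);M=np.eye(3)-np.outer(d,d);A+=M;b+=M@p
    return np.linalg.solve(A,b)
E
python3 - <<'E'
from h import *
for n in('scene','top'):
    c=cam(n);save(c,'pics/'+n+'1');print(n,c[3],c[2])
print(sense())
E
```

```text
scene [1.0336 0.1227 0.8853] [[-0.1594  0.8289 -0.5361]
 [ 0.9872  0.1304 -0.092 ]
 [-0.0063 -0.5439 -0.8391]]
top [0.3294 0.0144 0.9209] [[ 0.0628 -0.9761  0.2079]
 [-0.998  -0.0625  0.008 ]
 [ 0.0052 -0.208  -0.9781]]
{'time': 0.1, 'joint_pos': array([-74.1506,  39.5289, -11.1448,  89.739 ,   9.0113,  51.7094,
       -12.3264]), 'joint_vel': array([ 0.0112, -0.0564, -0.0528, -0.0822, -0.0248, -0.0754,  0.0013]), 'effort': array([ -0.0031, -54.0609,  -1.2719, -15.8986,   0.0093,   0.0044,
         0.    ]), 'eef_pos': array([0.1502, 0.6061, 0.2496]), 'ee_rot': array([[-0.9707,  0.2404, -0.0003],
       [ 0.2404,  0.9707, -0.0016],
       [-0.0001, -0.0017, -1.    ]]), 'contact_force': array([-0.514 ,  0.2277,  0.1125]), 'wrist_torque': array([-0.0128,  0.0109, -0.0074]), 'gripper_width': 0.9996338969156762}
```

View pics/scene1.png

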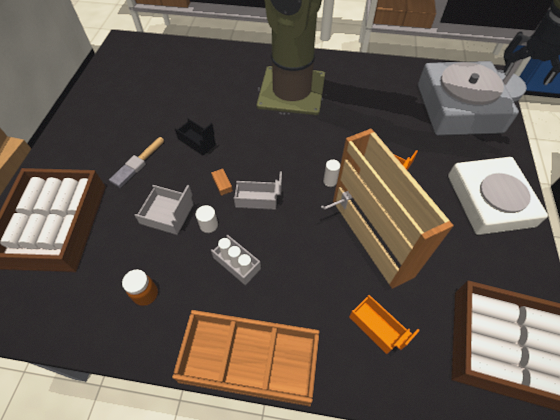

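View pics/top1.png

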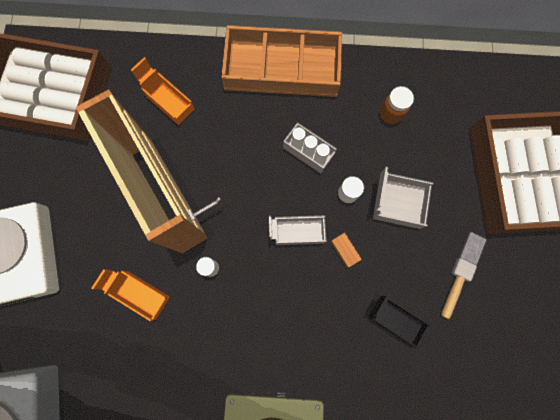

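The scene view shows the narrow steel bin at (258,193), its hook at the right end (279,183). The rack is at about (390,205), and the wide bin at (166,208). In the top view the bin is at (299,230) with its hook to the left, and the rack runs from (95,100) to (190,240). I'll enlarge both views for the corners.

Run:
```python
import cv2
a=cv2.imread('pics/top1.png')[80:280,70:337]; cv2.imwrite('pics/topc.png',cv2.resize(a,None,fx=3,fy=3,interpolation=cv2.INTER_CUBIC))
a=cv2.imread('pics/scene1.png')[125:290,225:455]; cv2.imwrite('pics/scc.png',cv2.resize(a,None,fx=3.4,fy=3.4,interpolation=cv2.INTER_CUBIC))
```

```text
(no output)
```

View pics/topc.png

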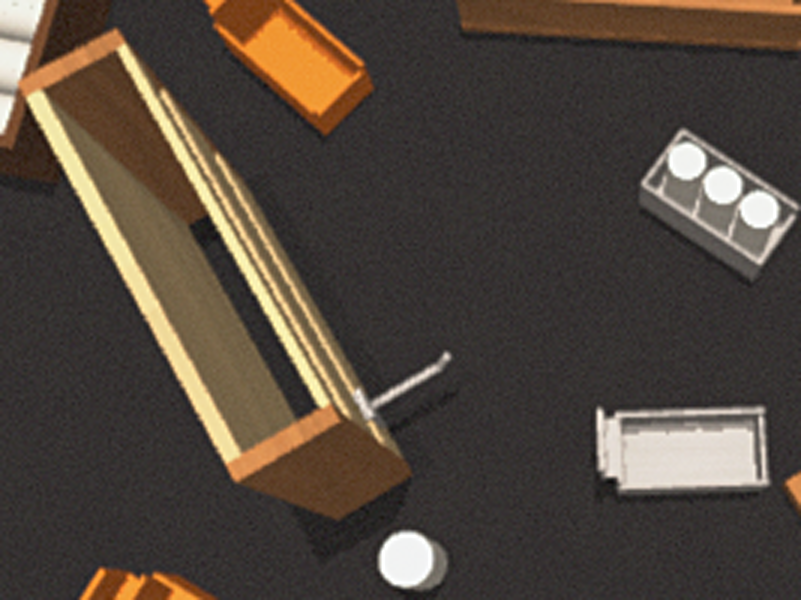

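View pics/scc.png

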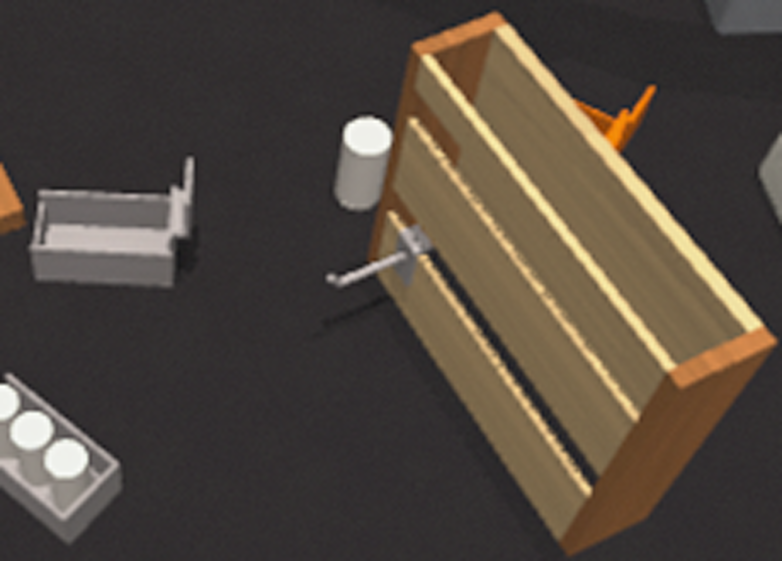

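Crop notes: in the top crop the rack's top corners are at (347,418), (240,482), (118,30) and (20,85). The bin's outline runs from (615,410) to (768,488), with its hook edge at x≈600. In the scene crop the same rack corners are at (415,48), (500,14), (680,387) and (775,342), and the prong sits at the end nearer the robot.

Run:
```python
from h import *
t=load('pics/top1');s=load('pics/scene1')
T=lambda u,v:(70+(u+.5)/3-.5,80+(v+.5)/3-.5)
S=lambda u,v:(225+(u+.5)/3.4-.5,125+(v+.5)/3.4-.5)
P={}
for n,a,b in(('Fn',(347,418),(415,48)),('Bn',(240,482),(500,14)),('Ff',(118,30),(680,387)),('Bf',(20,85),(775,342))):
    P[n]=tri([t,s],[T(*a),S(*b)]);print(n,P[n],onz(t,T(*a),.252),onz(s,S(*b),.252))
F=lambda c:(c['Fn']+c['Ff'])/2
for f in('t','s'): pass
print('len',np.linalg.norm(P['Fn']-P['Ff']),np.linalg.norm(P['Fn']-P['Bn']))
y=P['Fn']-P['Ff'];print('center',sum(P.values())/4,'yaw of edge',np.degrees(np.arctan2(y[1],y[0])))
print('bin: hook',onz(t,T(600,408),.104),onz(t,T(602,480),.104),'wall',onz(t,T(766,407),.045),onz(t,T(769,488),.034),onz(t,T(769,492),.034),onz(t,T(615,410),.064),onz(t,T(615,492),.045))
print('scene: hooktop',onz(s,S(193,158),.104),'front bottom', onz(s,S(33,282),0),onz(s,S(172,286),0), 'top',onz(s,S(38,192),.045),onz(s,S(32,250),.034))
```

```text
Fn [0.4313 0.1734 0.2507] [0.4314 0.1695 0.252 ] [0.4313 0.1768 0.252 ]
Bn [0.3918 0.2279 0.2502] [0.3919 0.2246 0.252 ] [0.3925 0.2303 0.252 ]
Ff [0.6577 0.3336 0.2517] [0.6575 0.3323 0.252 ] [0.6575 0.3346 0.252 ]
Bf [0.6195 0.3875 0.2498] [0.6184 0.385  0.252 ] [0.6205 0.3878 0.252 ]
len 0.27735377607306416 0.06729895377848764
center [0.5251 0.2806 0.2506] yaw of edge -144.7188908577319
bin: hook [0.472  0.0315 0.104 ] [0.4226 0.0268 0.104 ] wall [ 0.4908 -0.0893  0.045 ] [ 0.4325 -0.095   0.034 ] [ 0.4296 -0.0951  0.034 ] [0.4782 0.0214 0.064 ] [0.4213 0.0178 0.045 ]
scene: hooktop [0.4279 0.0313 0.104 ] front bottom [ 0.4916 -0.0885 -0.    ] [0.478  0.0224 0.    ] top [ 0.4352 -0.0925  0.045 ] [ 0.4834 -0.0877  0.034 ]
```

```bash
cat >> h.py <<'E'
from scipy.spatial.transform import Rotation as Ro
RK=np.radians(125.3); RC=np.array([.525,.2805,0])
def frame(yaw,tip=0,pitch=0):
    """tool rot for bin with x-axis yaw (rad), tip front-up (deg), grasp pitch (deg) of tool in bin frame"""
    B=Ro.from_euler('z',yaw).as_matrix()@Ro.from_euler('y',tip,degrees=True).as_matrix()
    G=np.diag([1.,-1,-1]); G=Ro.from_euler('y',-pitch,degrees=True).as_matrix()@G
    return B@G
def rel(p,R,s=None):
    s=s or sense(); R0=s['ee_rot']; R0=Ro.from_matrix(R0).as_matrix()
    print('rel',(R0.T@(np.array(p)-s['eef_pos'])).round(4),np.degrees(Ro.from_matrix(R0.T@R).as_rotvec()).round(2))
E
python3 - <<'E'
from h import *
rel([.455,-.04,.36],frame(np.radians(96.5)))
print(snapshot('wrist')['hand_eye'])
E
cat > plan.py <<'E'
import numpy as np, heapq
hook=[(52,0,55,64),(52,60,68,64),(64,60,68,104),(-55,0,55,45)]
slat=[(-33,0,-27,80),(-33,112,-27,190),(-33,222,-27,252),(23,0,33,252)]
def edge(r,st=2):
    a,b,c,d=r;x=np.arange(a,c+.1,min(st,c-a));z=np.arange(b,d+.1,min(st,d-b))
    return np.vstack([np.c_[x,0*x+b],np.c_[x,0*x+d],np.c_[0*z+a,z],np.c_[0*z+c,z]])
def sdf(P,r):
    a,b,c,d=r;q=np.abs(P-[(a+c)/2,(b+d)/2])-[(c-a)/2,(d-b)/2]
    return np.linalg.norm(np.maximum(q,0),axis=-1)+np.minimum(q.max(-1),0)
bp=np.vstack([edge(r) for r in hook]);sp=np.vstack([edge(r) for r in slat])
xs=np.arange(-190,-80,1.);zs=np.arange(60,200,1.);ts=np.arange(0,56,2.)
X,Z=np.meshgrid(xs,zs,indexing='ij');O=np.stack([X,Z],-1)
C=np.zeros((len(ts),)+X.shape)
for i,t in enumerate(np.radians(ts)):
    M=np.array([[np.cos(t),np.sin(t)],[-np.sin(t),np.cos(t)]])  # bin->rack: x->(c,-s), z->(s,c)
    W=bp@M.T; d=np.full(X.shape,1e9)
    for w in W:
        for r in slat: d=np.minimum(d,sdf(O+w,r))
    for s in sp:
        L=(s-O)@M
        for r in hook: d=np.minimum(d,sdf(L,r))
    C[i]=d
C=np.minimum(C,8)
def path(start,goal):
    best={start:99};cost=[(-C[start],0,start)];par={start:None};done=set()
    while cost:
        b,l,n=heapq.heappop(cost)
        if n in done: continue
        done.add(n)
        if n==goal: break
        for k in range(27):
            m=(n[0]+k//9-1,n[1]+k//3%3-1,n[2]+k%3-1)
            if min(m)<0 or m[0]>=len(ts) or m[1]>=len(xs) or m[2]>=len(zs) or m in done: continue
            nb=min(-b,C[m])
            if nb>best.get(m,-99): best[m]=nb;par[m]=n;heapq.heappush(cost,(-nb,l+1,m))
    p=[];n=goal
    while n: p.append(n);n=par[n]
    return p[::-1]
f=lambda t,x,z:(int(np.argmin(abs(ts-t))),int(x-xs[0]),int(z-zs[0]))
for i in range(0,len(ts),4): 
    k=np.unravel_index(C[i].argmax(),C[i].shape)
p=path(f(0,-89,132),f(44,-180,100))[::-1]
print('n',len(p),'min',min(C[n] for n in p))
last=None
for j,n in enumerate(p):
    if C[n]<7.9 and j%4==0 or n==p[-1]:print(ts[n[0]],xs[n[1]],zs[n[2]],round(C[n],1))
E
python3 plan.py
```

```text
rel [-0.4512 -0.5541 -0.1095] [-0.08  0.06 69.59]
[[-0.     -0.9594 -0.2821  0.0714]
 [ 1.     -0.0004  0.0013 -0.0004]
 [-0.0014 -0.2821  0.9594 -0.1233]
 [ 0.      0.      0.      1.    ]]
n 99 min 1.0
20.0 -137.0 148.0 4.5
24.0 -133.0 152.0 1.0
26.0 -129.0 156.0 1.3
26.0 -125.0 160.0 1.5
24.0 -121.0 163.0 1.4
22.0 -118.0 162.0 2.1
20.0 -115.0 158.0 1.1
16.0 -111.0 154.0 2.0
14.0 -107.0 150.0 1.8
10.0 -103.0 146.0 2.4
8.0 -99.0 142.0 2.4
4.0 -95.0 138.0 2.0
2.0 -91.0 134.0 1.0
0.0 -89.0 132.0 1.0
```

Request:
{"api": "arm_command", "payload": {
  "series": "0 0 -0.05 0 0 0 0;0 0 -0.10 0 0 0 0;-0.02 -0.025 -0.12 0 0 5 0;-0.045 -0.055 -0.12 0 0 10 0;-0.075 -0.09 -0.12 0 0 16 0;-0.105 -0.13 -0.12 0 0 22 0;-0.135 -0.165 -0.12 0 0 28 0;-0.165 -0.20 -0.12 0 0 34 0;-0.195 -0.24 -0.12 0 0 40 0;-0.225 -0.275 -0.12 0 0 46 0;-0.255 -0.315 -0.12 0 0 52 0;-0.285 -0.35 -0.12 0 0 56 0"
}}

```text
time: 1.35
eef_pos: [0.3428, 0.1961, 0.3703]
ee_rot: [[-0.34, 0.94, -0.0], [0.94, 0.34, -0.0], [-0.0, -0.0, -1.0]]
contact_force: [0.2, 0.6, -0.1]
gripper_width: 0.996
```

```bash
python3 - <<'E'
s=open('plan.py').read()
a=s.index('def path');b=s.index('f=lambda')
s=s[:a]+'''def path(start,goal):
    q=[(0,start)];D={start:0};par={start:None};done=set()
    while q:
        d,n=heapq.heappop(q)
        if n in done: continue
        done.add(n)
        if n==goal: break
        for k in range(27):
            m=(n[0]+k//9-1,n[1]+k//3%3-1,n[2]+k%3-1)
            if min(m)<0 or m[0]>=len(ts) or m[1]>=len(xs) or m[2]>=len(zs) or C[m]<.5: continue
            nd=d+(1+abs(m[0]-n[0]))*(.02+1/C[m]**2)
            if nd<D.get(m,1e9): D[m]=nd;par[m]=n;heapq.heappush(q,(nd,m))
    p=[];n=goal
    while n: p.append(n);n=par[n]
    return p[::-1]
'''+s[b:].replace('44,-180,100','46,-180,100').replace('j%4','j%3')
open('plan.py','w').write(s)
E
python3 plan.py
python3 - <<'E'
from h import *
rel([.455,-.04,.36],frame(np.radians(96.5)));print(sense()['joint_pos'])
E
```

```text
n 140 min 1.0
36.0 -146.0 163.0 7.5
36.0 -143.0 166.0 6.9
36.0 -140.0 169.0 6.2
36.0 -137.0 172.0 4.5
36.0 -134.0 175.0 4.9
36.0 -131.0 178.0 4.2
34.0 -128.0 179.0 4.3
34.0 -125.0 182.0 4.3
34.0 -122.0 184.0 5.7
32.0 -119.0 181.0 5.8
28.0 -116.0 178.0 6.1
26.0 -113.0 175.0 7.3
22.0 -109.0 169.0 7.6
20.0 -109.0 166.0 6.1
18.0 -107.0 163.0 6.1
18.0 -108.0 160.0 6.1
16.0 -106.0 157.0 6.0
14.0 -104.0 154.0 5.2
12.0 -103.0 151.0 4.4
10.0 -101.0 148.0 4.0
8.0 -99.0 145.0 3.4
6.0 -97.0 142.0 2.7
4.0 -95.0 139.0 2.0
2.0 -93.0 136.0 1.0
0.0 -90.0 133.0 1.0
0.0 -89.0 132.0 1.0
rel [-0.2602  0.0252  0.0103] [-0.01  0.   13.37]
[-41.7204  12.3831   6.6519 115.8742  -1.81    51.8478 -14.23  ]
```

Request:
{"api": "arm_command", "payload": {
  "series": "-0.04 0.004 0 0 0 3 0;-0.08 0.008 0.002 0 0 6 0;-0.125 0.012 0.004 0 0 9 0;-0.17 0.017 0.006 0 0 12 0;-0.215 0.021 0.008 0 0 13.4 0;-0.26 0.025 0.01 0 0 13.4 0;-0.26 0.025 0.01 0 0 13.4 0"
}}

```text
time: 2.05
eef_pos: [0.457, -0.0438, 0.3602]
ee_rot: [[-0.106, 0.994, 0.002], [0.994, 0.106, -0.004], [-0.004, 0.001, -1.0]]
contact_force: [-0.1, -0.4, 0.0]
gripper_width: 0.999
```

Run:
```python
from h import *
c=cam('wrist');save(c,'pics/w1');s=sense();print(s['eef_pos'],s['joint_pos'])
cv2.imwrite('pics/w1b.png',cv2.resize(c[0],(800,600)))
```

```text
[ 0.4559 -0.0402  0.36  ] [-12.3155  19.0845  16.2238 108.7648  -6.4712  53.0414  13.2668]
```

View pics/w1b.png

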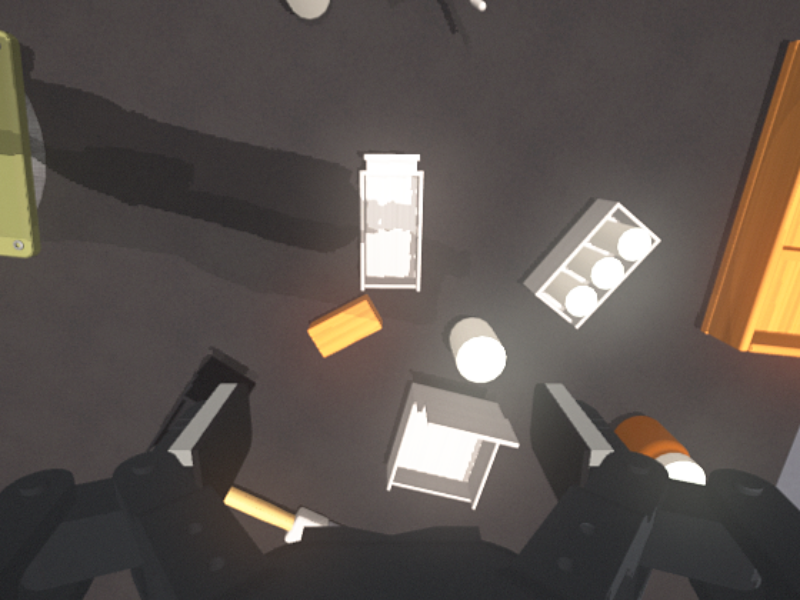

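The wrist view shows the bin from (361,172) to (422,290), pointing straight up the picture, with its hook's top edge at (365–419,157). The wooden block is off the front-left corner at (345,326).

Run:
```python
from h import *
c=load('pics/w1'); q=lambda u,v,z:onz(c,(u*.7,v*.7),z)
fl,fr,bl,br=q(361,289,.04),q(421.5,290,.04),q(360.5,171.5,.045),q(423,171.5,.045)
h=[q(365,156,.104),q(419,156,.104)]
print(fl,fr,bl,br,h)
print('block',q(308,329,.02),q(382,322,.02),q(323,356,.02),q(368,297,.02))
l=(bl-fl)[:2];r=(br-fr)[:2];hv=(h[0]-h[1])[:2]
print(np.degrees(np.arctan2(l[1],l[0])),np.degrees(np.arctan2(r[1],r[0])),np.degrees(np.arctan2(hv[1],hv[0]))-90)
cen=(fl+fr+bl+br)/4;hm=(h[0]+h[1])/2;print(cen,hm)
yaw=np.radians(96.5);x=np.array([np.cos(yaw),np.sin(yaw),0])
bo=(cen+hm-.066*x)/2;bo[2]=0;print('bo',bo,hm-.066*x)
R=frame(yaw,0,40);g=bo-.010*x+[0,0,.033]
print('g',g)
rel(g-R[:,2]*.10,R);
```

```text
[ 0.4344 -0.0914  0.04  ] [ 0.4925 -0.0863  0.04  ] [0.4247 0.0172 0.045 ] [0.4798 0.023  0.045 ] [array([0.4304, 0.0302, 0.104 ]), array([0.4712, 0.0346, 0.104 ])]
block [ 0.3832 -0.1449  0.02  ] [ 0.4583 -0.1294  0.02  ] [ 0.4006 -0.1733  0.02  ] [ 0.4415 -0.1043  0.02  ]
95.14961890018029 96.61389677246208 -263.9282092716256
[ 0.4578 -0.0344  0.0425] [0.4508 0.0324 0.104 ]
bo [ 0.4581 -0.0338  0.    ] [ 0.4583 -0.0332  0.104 ]
g [ 0.4592 -0.0437  0.033 ]
rel [-0.0678  0.0032  0.2505] [ 0.05 40.07 -0.19]
```

Request:
{"api": "arm_command", "payload": {
  "series": "-0.012 0.001 0.04 0 8 0 0;-0.025 0.002 0.08 0 16 0 0;-0.04 0.003 0.13 0 24 0 0;-0.054 0.003 0.175 0 32 0 0;-0.068 0.003 0.215 0 40 0 0;-0.068 0.003 0.25 0 40 0 0;-0.068 0.003 0.25 0 40 0 0;-0.068 0.003 0.25 0 40 0 0"
}}

```text
time: 2.9
eef_pos: [0.4665, -0.102, 0.1114]
ee_rot: [[-0.091, 0.993, -0.077], [0.759, 0.119, 0.64], [0.645, -0.0, -0.764]]
contact_force: [0.1, 1.3, -0.0]
gripper_width: 1.002
```

Run:
```python
from h import *
c=cam('wrist');save(c,'pics/w2');s=sense();print(s['eef_pos'],s['joint_pos'],s['contact_force'])
yaw=np.radians(96.3);x=np.array([np.cos(yaw),np.sin(yaw),0]);bo=np.array([.458,-.0336,0])
rel(bo-.010*x+[0,0,.033],frame(yaw,0,40))
```

```text
[ 0.4673 -0.1021  0.1124] [ 30.2217  54.0925  -5.3831 105.5272 -37.5953  51.1256  65.0577] [ 0.1767  0.074  -0.4449]
rel [-0.0058 -0.0013  0.0988] [-0.29 -0.05  0.53]
```

View pics/w2.png

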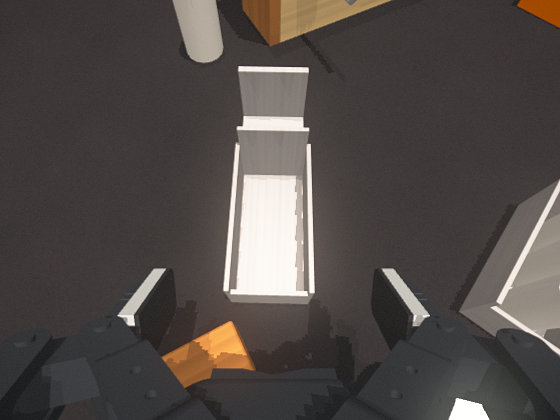

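The bin lies centred between the open fingers (bin u≈271, fingers' mid ≈274), and the block is clear of the fingers' forward path. Going in and closing.

Request:
{"api": "arm_command", "payload": {
  "series": "-0.002 0 0.03 0 0 0 0;-0.004 -0.001 0.06 0 0 0 0;-0.006 -0.001 0.085 0 0 0.5 0;-0.006 -0.001 0.099 0 0 0.5 0;-0.006 -0.001 0.099 0 0 0.5 0;-0.006 -0.001 0.099 0 0 0.5 0.5;-0.006 -0.001 0.099 0 0 0.5 0.6;-0.006 -0.001 0.099 0 0 0.5 0.6;-0.006 -0.001 0.099 0 0 0.5 0.6;-0.006 -0.001 0.099 0 0 0.5 0.6;-0.006 -0.001 0.099 0 0 0.5 0.6;-0.006 -0.001 0.099 0 0 0.5 0.6",
  "force": 40
}}

```text
time: 4.15
eef_pos: [0.4596, -0.0466, 0.0322]
ee_rot: [[-0.082, 0.994, -0.073], [0.762, 0.109, 0.638], [0.642, -0.003, -0.767]]
contact_force: [-0.5, -0.9, 5.9]
gripper_width: 0.648
```

Run:
```python
from h import *
s=sense();print(s['eef_pos'],s['joint_pos'],s['contact_force'],s['wrist_torque'],s['gripper_width']*85)
```

```text
[ 0.4596 -0.0466  0.0322] [ 28.6201  61.6486 -10.626  110.5887 -44.0581  37.5952  70.2405] [-0.5377 -0.9249  5.9037] [-0.3139  0.0258  0.1622] 55.08979060929829
```

```bash
cat >> h.py <<'E'
GP=np.array([-.013,0,.0322]); PITCH=39.9
def tgt(t,x,z,y=0,s=None):
    "bin origin at rack (x,y,z) mm, tip t deg -> relative tool move"
    Rk=Ro.from_euler('z',RK).as_matrix(); B=Rk@Ro.from_euler('y',t,degrees=True).as_matrix()
    p=RC+Rk@(np.array([x,y,z])/1000.)+B@GP
    rel(p,frame(RK,t,PITCH),s)
E
python3 - <<'E'
from h import *
s=sense();print(s['ee_rot'].T@[0,0,.12])
tgt(36,-190,150)
E
```

```text
[ 0.0771 -0.0004 -0.092 ]
rel [ 0.2197  0.1884 -0.0144] [ 10.85 -35.31 -27.43]
```

Request:
{"api": "arm_command", "payload": {
  "series": "0.01 0 -0.012 0 0 0 0.6;0.03 0 -0.036 0 0 0 0.6;0.055 0 -0.066 0 0 0 0.6;0.08 0.004 -0.09 0.5 -2 -1.5 0.6;0.098 0.022 -0.085 2 -6 -5 0.6;0.115 0.046 -0.075 3.5 -11 -8.5 0.6;0.132 0.07 -0.065 5 -16 -12.5 0.6;0.15 0.094 -0.055 6.5 -21 -16.5 0.6;0.168 0.118 -0.044 8 -26 -20.5 0.6;0.185 0.142 -0.034 9.5 -31 -24 0.6;0.203 0.165 -0.024 10.5 -34.5 -27 0.6;0.22 0.188 -0.014 10.85 -35.3 -27.4 0.6"
}}

```text
time: 5.35
eef_pos: [0.628, 0.138, 0.1837]
ee_rot: [[-0.581, 0.813, -0.042], [0.811, 0.582, 0.057], [0.07, -0.001, -0.998]]
contact_force: [0.8, 0.5, -1.9]
gripper_width: 0.649
```

Request:
{"api": "arm_command", "payload": {
  "series": "0 0 0 0 0 0 0.6;0 0 0 0 0 0 0.6;0 0 0 0 0 0 0.6"
}}

```text
time: 5.65
eef_pos: [0.6278, 0.1317, 0.1822]
ee_rot: [[-0.574, 0.817, -0.043], [0.816, 0.576, 0.055], [0.07, -0.004, -0.998]]
contact_force: [0.2, -0.3, -1.5]
gripper_width: 0.654
```

Run:
```python
from h import *
s=sense();print(s['joint_pos'],s['contact_force'],s['gripper_width']);tgt(36,-190,150)
for n in('scene','top','wrist'):
    c=cam(n);save(c,'pics/'+n+'3')
a=cv2.imread('pics/scene3.png')[120:300,250:460];b=cv2.imread('pics/top3.png')[80:260,70:280]
w=cv2.resize(cv2.imread('pics/wrist3.png'),(400,300))
v=np.zeros((600,800,3),np.uint8); v[:300,:350]=cv2.resize(a,(350,300));
o=np.hstack([cv2.resize(a,(400,343)),cv2.resize(b,(400,343))]);v[:343]=o;v[343:,:343]=cv2.resize(w,(343,257))
cv2.imwrite('pics/m3.png',v)
```

```text
[-20.5193  46.6631  12.1159  89.1692 -16.8265  47.861   34.8268] [ 0.207  -0.2939 -1.5022] 0.6543251661479368
rel [-0.0006  0.0021 -0.0016] [-0.19 -0.12 -0.14]
```

View pics/m3.png

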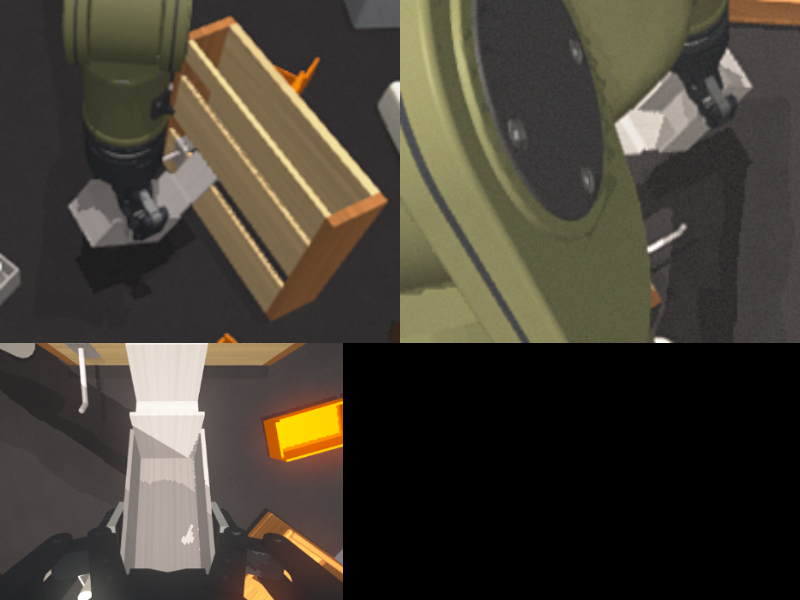

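Run:
```python
from h import *
c=load('pics/wrist3');s=sense()
G=frame(0,0,PITCH)  # tool axes in bin frame
def w(P): # bin pt -> world through tool
    return s['eef_pos']+s['ee_rot']@(G.T@(np.array(P)/1000-GP))
for P in [(52,28,64),(52,-28,64),(52,28,45),(52,-28,45),(55,21,64),(64,21,64),(64,-21,64),(66,21,104),(66,-21,104),(0,28,45),(0,-28,45),(52,25,3),(52,-25,3)]:
    print(P,proj(c,w(P)).round(1))
cv2.imwrite('pics/w3c.png',cv2.resize(cv2.imread('pics/wrist3.png')[0:300,130:430],(600,600),interpolation=cv2.INTER_CUBIC))
```

```text
(52, 28, 64) [204.9 117.2]
(52, -28, 64) [342.9 117.2]
(52, 28, 45) [212.6 144.7]
(52, -28, 45) [334.9 144.7]
(55, 21, 64) [222.6 111.4]
(64, 21, 64) [223.9  94.3]
(64, -21, 64) [323.8  94.3]
(66, 21, 104) [206.9  -3.5]
(66, -21, 104) [341.3  -3.4]
(0, 28, 45) [203.2 254.5]
(0, -28, 45) [344.7 254.4]
(52, 25, 3) [230.  187.7]
(52, -25, 3) [317.2 187.7]
```

View pics/w3c.png

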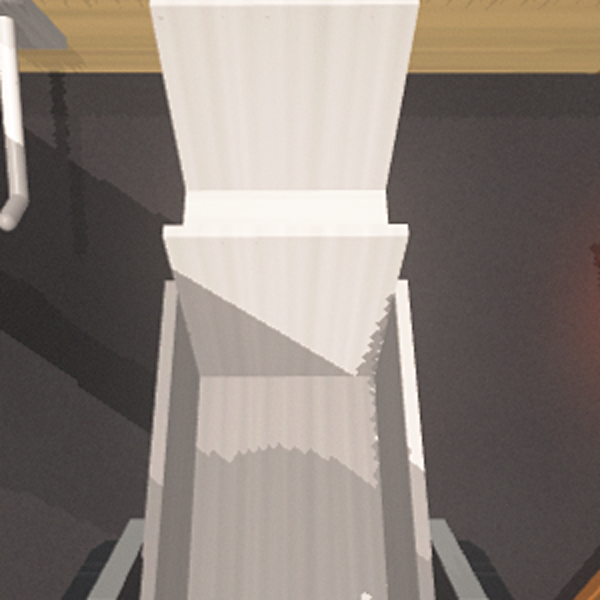

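The in-hand view matches the prediction: hook foot at row 95, columns 222–323 (predicted 94, 224–324), floor's back edge at row 188 (predicted 188). The rack's bottom front edge crosses at row ≈36, so I'll use it to check the rack's distance and yaw.

Run:
```python
from h import *
c=load('pics/wrist3');im=cv2.imread('pics/wrist3.png').astype(int)
sat=im[:,:,2]-im[:,:,0]
pts=[]
for u in list(range(150,195,6))+list(range(350,430,8)):
    col=sat[:80,u]; d=col[:-3]-col[3:]; 
    v=int(d.argmax())+1.5; pts.append((u,v))
print(pts)
W=np.array([onz(c,p,0) for p in pts])
Rk=Ro.from_euler('z',RK).as_matrix()
print(((W-RC)@Rk*1000).round(1)[:,:2])
```

```text
[(150, 4.5), (156, 35.5), (162, 35.5), (168, 35.5), (174, 36.5), (180, 36.5), (186, 36.5), (192, 36.5), (350, 36.5), (358, 36.5), (366, 36.5), (374, 36.5), (382, 36.5), (390, 36.5), (398, 36.5), (406, 36.5), (414, 36.5), (422, 36.5)]
[[  -7.5  105.2]
 [ -31.3  102. ]
 [ -31.3   96.9]
 [ -31.4   91.7]
 [ -32.2   86.7]
 [ -32.2   81.5]
 [ -32.2   76.4]
 [ -32.2   71.3]
 [ -32.7  -63.6]
 [ -32.7  -70.4]
 [ -32.7  -77.2]
 [ -32.7  -84.1]
 [ -32.7  -90.9]
 [ -32.8  -97.7]
 [ -32.8 -104.5]
 [ -32.8 -111.3]
 [ -32.8 -118.2]
 [ -32.9 -125. ]]
```

Run:
```python
from h import *
for w in [(36,-160,152),(36,-150,159),(36,-140,169),(36,-131,178),(34,-125,182),(34,-122,184)]: print(w);tgt(*w)
```

```text
(36, -160, 152)
rel [ 0.0297  0.0016 -0.0017] [-0.15 -0.13 -0.16]
(36, -150, 159)
rel [ 0.0401  0.0016 -0.008 ] [-0.15 -0.13 -0.16]
(36, -140, 169)
rel [ 0.0508  0.0015 -0.0172] [-0.15 -0.13 -0.16]
(36, -131, 178)
rel [ 0.0604  0.0015 -0.0256] [-0.15 -0.13 -0.16]
(34, -125, 182)
rel [ 0.0655  0.0014 -0.0295] [-0.15  1.87 -0.16]
(34, -122, 184)
rel [ 0.0687  0.0014 -0.0313] [-0.15  1.87 -0.16]
```

Request:
{"api": "arm_command", "payload": {
  "series": "0.015 0.0015 -0.002 0 0 0 0.6;0.03 0.0015 -0.002 0 0 0 0.6;0.04 0.0015 -0.008 0 0 0 0.6;0.04 0.0015 -0.008 0 0 0 0.6;0.051 0.0015 -0.017 0 0 0 0.6;0.0605 0.0015 -0.0255 0 0 0 0.6;0.0605 0.0015 -0.0255 0 0 0 0.6;0.0655 0.0015 -0.0295 0 1.8 0 0.6;0.0685 0.0015 -0.031 0 1.8 0 0.6;0.0685 0.0015 -0.031 0 1.8 0 0.6;0.0685 0.0015 -0.031 0 1.8 0 0.6"
}}

```text
time: 6.9
eef_pos: [0.5918, 0.188, 0.2172]
ee_rot: [[-0.574, 0.816, -0.06], [0.812, 0.577, 0.082], [0.102, -0.002, -0.995]]
contact_force: [0.0, -0.6, -2.1]
gripper_width: 0.65
```

Run:
```python
from h import *
s=sense();print(s['contact_force'],s['wrist_torque'],s['joint_pos'],s['gripper_width'])
for w in [(34,-122,184),(30,-117.5,180),(26,-113,175),(22,-109.5,169),(18,-107.5,162),(14,-104,154),(10,-101,148)]: print(w);tgt(*w)
c=cam('wrist');save(c,'pics/wrist4');c2=cam('scene');save(c2,'pics/scene4')
b=cv2.resize(c2[0][120:300,250:490],(400,300));v=np.vstack([np.hstack([cv2.resize(c[0],(400,300)),b])])
cv2.imwrite('pics/m4.png',v)
```

```text
[ 0.0353 -0.5733 -2.0742] [-0.1391 -0.1108 -0.0132] [-25.5863  42.7766  12.0457  91.1757 -17.8814  50.1142  30.651 ] 0.6503463303883591
(34, -122, 184)
rel [-0.0006 -0.0011 -0.0008] [-0.12  0.07 -0.04]
(30, -117.5, 180)
rel [ 0.0011 -0.0011  0.003 ] [-0.12  4.07 -0.05]
(26, -113, 175)
rel [ 0.0027 -0.0011  0.0079] [-0.12  8.07 -0.05]
(22, -109.5, 169)
rel [ 0.0032 -0.0011  0.0139] [-0.12 12.07 -0.06]
(18, -107.5, 162)
rel [ 0.0021 -0.0011  0.0209] [-0.11 16.07 -0.06]
(14, -104, 154)
rel [ 0.0023 -0.0011  0.0292] [-0.11 20.07 -0.06]
(10, -101, 148)
rel [ 0.0023 -0.001   0.0357] [-0.11 24.07 -0.07]
```

View pics/m4.png

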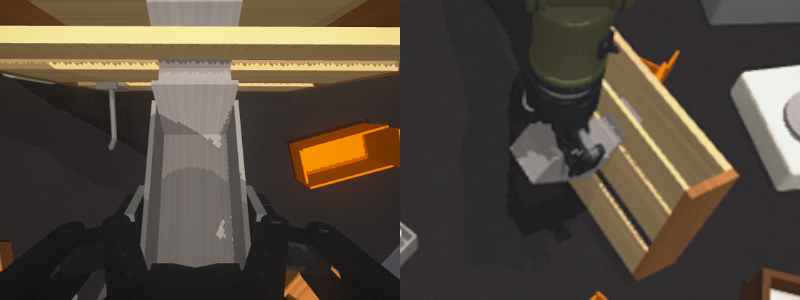

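The hook's plate shows behind the top slat at (195,12) in the wrist view and (630,105) on the scene side, and no contact force is felt. Now rotating down.

Request:
{"api": "arm_command", "payload": {
  "series": "0 -0.001 0.001 0 2 0 0.6;0.001 -0.001 0.003 0 4 0 0.6;0.002 -0.001 0.0055 0 6 0 0.6;0.003 -0.001 0.008 0 8 0 0.6;0.003 -0.001 0.011 0 10 0 0.6;0.003 -0.001 0.014 0 12 0 0.6;0.0025 -0.001 0.0175 0 14 0 0.6;0.002 -0.001 0.021 0 16 0 0.6;0.002 -0.001 0.025 0 18 0 0.6;0.0025 -0.001 0.029 0 20 0 0.6;0.0025 -0.001 0.0325 0 22 0 0.6;0.0025 -0.001 0.0355 0 24 0 0.6"
}}

```text
time: 8.2
eef_pos: [0.5874, 0.1928, 0.182]
ee_rot: [[-0.5, 0.816, -0.29], [0.707, 0.578, 0.407], [0.5, -0.002, -0.866]]
contact_force: [0.5, 0.8, -2.9]
gripper_width: 0.649
```

Request:
{"api": "arm_command", "payload": {
  "series": "0 0 0 0 0 0 0.6;0 0 0 0 0 0 0.6"
}}

```text
time: 8.4
eef_pos: [0.5875, 0.1927, 0.1822]
ee_rot: [[-0.5, 0.816, -0.289], [0.709, 0.578, 0.405], [0.498, -0.002, -0.867]]
contact_force: [0.4, 0.5, -1.0]
gripper_width: 0.649
```

Run:
```python
from h import *
s=sense();print(s['contact_force'],s['wrist_torque'],s['joint_pos'],s['gripper_width'])
for w in [(10,-101,148),(8,-99,145),(6,-97,142),(4,-95,139),(2,-92.5,136),(0,-90,133),(0,-88.5,131),(0,-88,129.5)]: print(w);tgt(*w)
```

```text
[ 0.3711  0.4988 -1.0052] [-0.5612 -0.3957  0.009 ] [ -8.91    51.0558  -0.8971  84.3843 -29.627   62.0527  43.8651] 0.64926591789981
(10, -101, 148)
rel [-0.0005 -0.0002 -0.    ] [-0.09  0.05 -0.07]
(8, -99, 145)
rel [-0.0014 -0.0002  0.0032] [-0.09  2.05 -0.07]
(6, -97, 142)
rel [-0.0023 -0.0002  0.0065] [-0.09  4.05 -0.07]
(4, -95, 139)
rel [-0.0033 -0.0002  0.0098] [-0.09  6.05 -0.08]
(2, -92.5, 136)
rel [-0.0038 -0.0002  0.0134] [-0.09  8.05 -0.08]
(0, -90, 133)
rel [-0.0043 -0.0002  0.0171] [-0.08 10.05 -0.08]
(0, -88.5, 131)
rel [-0.004  -0.0002  0.0196] [-0.08 10.05 -0.08]
(0, -88, 129.5)
rel [-0.0043 -0.0002  0.0211] [-0.08 10.05 -0.08]
```

Request:
{"api": "arm_command", "payload": {
  "series": "-0.0015 0 0.003 0 2 0 0.6;-0.0025 0 0.0065 0 4 0 0.6;-0.0025 0 0.0065 0 4 0 0.6"
}}

```text
time: 8.7
eef_pos: [0.5867, 0.1921, 0.174]
ee_rot: [[-0.477, 0.817, -0.324], [0.68, 0.576, 0.454], [0.558, -0.004, -0.83]]
contact_force: [0.1, -0.6, -1.5]
gripper_width: 0.65
```

Run:
```python
from h import *
s=sense();print(s['contact_force'],s['wrist_torque'],s['gripper_width']);tgt(6,-97,142)
c=cam('wrist');save(c,'pics/wrist5')
G=frame(0,0,PITCH)
for P in [(55,21,64),(64,21,64),(64,-21,64),(52,28,45),(52,-28,45),(52,25,3),(52,-25,3),(-55,28,34)]:
    print(P,proj(c,s['eef_pos']+s['ee_rot']@(G.T@(np.array(P)/1000-GP))).round(1))
cv2.imwrite('pics/w5c.png',cv2.resize(c[0][0:300,130:430],(600,600),interpolation=cv2.INTER_CUBIC))
```

```text
[ 0.1283 -0.6273 -1.5069] [-0.7511 -0.4756  0.0067] 0.6503155350122127
rel [ 0.0019  0.0007 -0.0004] [-0.14  0.01 -0.22]
(55, 21, 64) [222.1 111.3]
(64, 21, 64) [223.4  94.3]
(64, -21, 64) [323.2  94.4]
(52, 28, 45) [212.2 144.7]
(52, -28, 45) [334.3 144.7]
(52, 25, 3) [229.6 187.6]
(52, -25, 3) [316.7 187.7]
(-55, 28, 34) [195.5 410.5]
```

View pics/w5c.png

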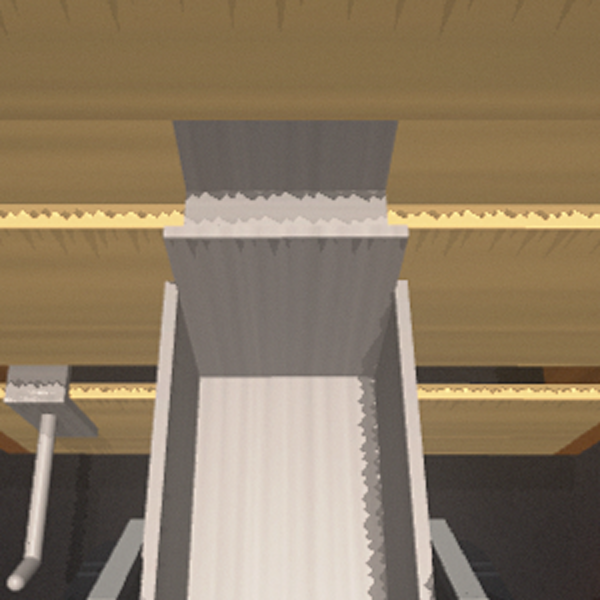

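The bin hasn't shifted in the jaws (hook foot at row 95, floor edge at row 188, as before), and its hook is behind the top slat. I'll finish the rotation.

Run:
```python
from h import *
for w in [(4,-95,139),(2,-92.5,136),(0,-90,133),(0,-88.5,131),(0,-88,129.8)]: print(w);tgt(*w)
```

```text
(4, -95, 139)
rel [0.     0.0004 0.003 ] [-0.12  2.04 -0.17]
(2, -92.5, 136)
rel [-0.0007  0.0004  0.0066] [-0.11  4.04 -0.17]
(0, -90, 133)
rel [-0.0015  0.0004  0.0102] [-0.11  6.04 -0.18]
(0, -88.5, 131)
rel [-0.0014  0.0004  0.0127] [-0.11  6.04 -0.18]
(0, -88, 129.8)
rel [-0.0016  0.0004  0.014 ] [-0.11  6.04 -0.18]
```

Request:
{"api": "arm_command", "payload": {
  "series": "0 0 0.0015 0 1 0 0.6;0 0 0.003 0 2 0 0.6;-0.0005 0 0.005 0 3 0 0.6;-0.001 0 0.0065 0 4 0 0.6;-0.001 0 0.0085 0 5 0 0.6;-0.0015 0 0.01 0 6 0 0.6;-0.0015 0 0.01 0 6 0 0.6;-0.0015 0 0.01 0 6 0 0.6"
}}

```text
time: 9.55
eef_pos: [0.5843, 0.1971, 0.1662]
ee_rot: [[-0.443, 0.816, -0.371], [0.627, 0.578, 0.522], [0.641, -0.002, -0.768]]
contact_force: [-0.1, -0.1, -1.4]
gripper_width: 0.65
```

Run:
```python
from h import *
s=sense();print(s['contact_force'],s['wrist_torque'],s['gripper_width'])
for w in [(0,-90,133),(0,-88.5,131),(0,-88,129.8)]: tgt(*w)
```

```text
[-0.0957 -0.0986 -1.369 ] [-0.773  -0.5557  0.0105] 0.6500474672534908
rel [-0.0011 -0.0002  0.0003] [-0.08  0.06 -0.08]
rel [-0.0013 -0.0002  0.0028] [-0.08  0.06 -0.08]
rel [-0.0017 -0.0002  0.0041] [-0.08  0.06 -0.08]
```

Request:
{"api": "arm_command", "payload": {
  "series": "-0.0012 0 0.001 0 0 0 0.6;-0.0013 0 0.002 0 0 0 0.6;-0.0015 0 0.003 0 0 0 0.6;-0.0015 0 0.004 0 0 0 0.6;-0.0015 0 0.004 0 0 0 0.6;-0.0015 0 0.004 0 0 0 0.6"
}}

```text
time: 10.15
eef_pos: [0.5834, 0.1984, 0.1623]
ee_rot: [[-0.443, 0.816, -0.371], [0.627, 0.578, 0.522], [0.641, -0.002, -0.768]]
contact_force: [0.1, 0.3, -2.0]
gripper_width: 0.651
```

Run:
```python
from h import *
s=sense();print(s['contact_force'],s['wrist_torque'],s['gripper_width'])
for w in [(0,-88,129.8)]: tgt(*w)
c=cam('wrist');save(c,'pics/wrist6');c2=cam('scene');save(c2,'pics/scene6')
b=cv2.resize(c2[0][130:280,280:480],(400,300))
cv2.imwrite('pics/m6.png',np.hstack([cv2.resize(c[0][:300,80:480],(400,300)),b]))
```

```text
[ 0.0747  0.3114 -2.045 ] [-0.752  -0.5544  0.0077] 0.6509613764131007
rel [-0.0004 -0.0002  0.0001] [-0.09  0.06 -0.06]
```

View pics/m6.png

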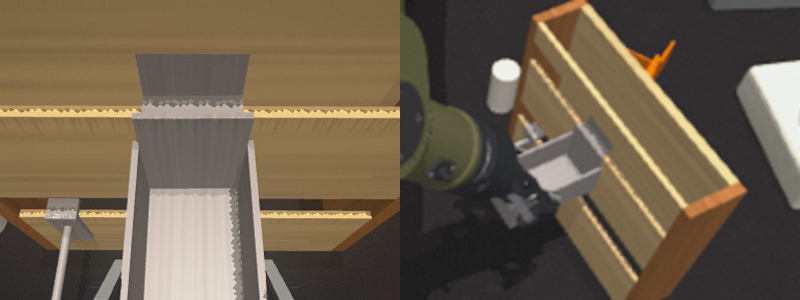

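Request:
{"api": "arm_command", "payload": {
  "series": "-0.0006 0 0.0008 0 0 0 0.6;-0.0013 0 0.0015 0 0 0 0.6;-0.0013 0 0.0015 0 0 0 0.6"
}}

```text
time: 10.55
eef_pos: [0.5833, 0.1986, 0.1615]
ee_rot: [[-0.443, 0.816, -0.372], [0.626, 0.578, 0.523], [0.642, -0.001, -0.767]]
contact_force: [-0.2, -1.1, 3.1]
gripper_width: 0.651
```

Seated: the force along z went from −2 to +3 N, so the bin rests on the middle slat. Opening.

Request:
{"api": "arm_command", "payload": {
  "series": "0 0 0 0 0 0 0.45;0 0 0 0 0 0 0.3;0 0 0 0 0 0 0.1;0 0 0 0 0 0 0;0 0 0 0 0 0 0;0 0 0 0 0 0 0;0 0 0 0 0 0 0;0 0 0 0 0 0 0"
}}

```text
time: 11.35
eef_pos: [0.5835, 0.1983, 0.1603]
ee_rot: [[-0.443, 0.816, -0.371], [0.627, 0.578, 0.522], [0.64, -0.002, -0.768]]
contact_force: [-0.1, 0.4, 0.1]
gripper_width: 0.998
```

Run:
```python
from h import *
s=sense();print(s['contact_force'],s['gripper_width'],s['joint_pos'])
c=cam('wrist');save(c,'pics/wrist7');c2=cam('scene')
b=cv2.resize(c2[0][130:280,280:480],(400,300))
cv2.imwrite('pics/m7.png',np.hstack([cv2.resize(c[0],(400,300)),b]))
```

```text
[-0.1186  0.4216  0.1462] 0.9982335825783811 [ -4.0819  56.4051  -5.0611  81.4997 -33.2791  66.8917  47.7793]
```

View pics/m7.png

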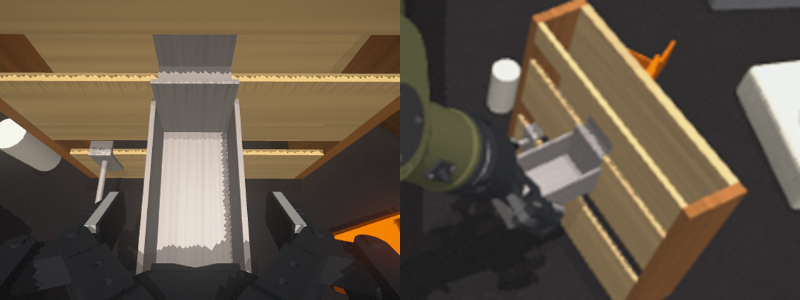

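The jaws are open and clear, and the bin stays hung: back against the slats, hook behind the top slat. Backing out along the tool axis.

Request:
{"api": "arm_command", "payload": {
  "series": "0 0 -0.015 0 0 0 0;0 0 -0.035 0 0 0 0;0 0 -0.06 0 0 0 0;0 0 -0.09 0 0 0 0;0 0 -0.12 0 0 0 0;0 0 -0.15 0 0 0 0;0 0 -0.17 0 0 0 0;0 0 -0.17 0 0 0 0;0 0 -0.17 0 0 0 0"
}}

```text
time: 12.35
eef_pos: [0.6462, 0.1099, 0.2903]
ee_rot: [[-0.442, 0.816, -0.372], [0.627, 0.578, 0.522], [0.641, -0.002, -0.767]]
contact_force: [0.5, 1.2, -0.3]
gripper_width: 1.0
```

Run:
```python
from h import *
s=sense();print(s['time'],s['contact_force'],s['gripper_width'],s['joint_pos'],s['eef_pos'])
c=cam('wrist');save(c,'pics/wrist8');c2=cam('scene');save(c2,'pics/scene8')
Rk=Ro.from_euler('z',RK).as_matrix()
O=np.array([-88,0,130])
for P in [(-55,28,34),(-55,-28,34),(-55,28,0),(-55,-28,0),(52,28,45),(52,-28,45),(64,21,64),(64,-21,64)]:
    X=RC+Rk@((O+P)/1000); print(P,'w',(proj(c,X)*1.43).round(0),'s',proj(c2,X).round(1))
cv2.imwrite('pics/w8.png',cv2.resize(c[0],(800,600)))
```

```text
12.35 [ 0.5085  1.1804 -0.3099] 1.0000596716728547 [  1.5691  53.5318  -2.3626  62.1214 -29.6959  89.8531  41.9664] [0.6462 0.1099 0.2903]
(-55, 28, 34) w [343. 344.] s [323.1 216.6]
(-55, -28, 34) w [438. 344.] s [336.3 236.9]
(-55, 28, 0) w [348. 360.] s [321.7 224.4]
(-55, -28, 0) w [433. 360.] s [334.4 244.3]
(52, 28, 45) w [348. 184.] s [365.3 195.8]
(52, -28, 45) w [433. 184.] s [379.6 215. ]
(64, 21, 64) w [357. 149.] s [373.3 191.3]
(64, -21, 64) w [424. 149.] s [384.4 205.7]
```

Out of pictures, so I'll check by numbers: the outline of the grey bin against the home pose, and that the wide bin hasn't moved.

Run:
```python
from h import *
im=cv2.imread('pics/wrist8.png');g=cv2.GaussianBlur(im,(3,3),0).astype(int)
hsv=cv2.cvtColor(im,cv2.COLOR_BGR2HSV)
m=((hsv[:,:,1]<50)&(hsv[:,:,2]>70)).astype(np.uint8)
n,l,st,ce=cv2.connectedComponentsWithStats(m)
for i in range(1,n):
    if st[i][4]>400: print(st[i],ce[i].round(0))
for u in (255,273,290):
    col=g[:,u].sum(1);d=np.abs(col[3:]-col[:-3]);print(u,[(v+1,int(d[v])) for v in range(90,270) if d[v]>60 and d[v]==d[max(0,v-4):v+5].max()])
a=cv2.imread('pics/scene1.png').astype(int);b=cv2.imread('pics/scene8.png').astype(int)
print('wide bin change',np.abs(a-b)[185:235,135:195].mean(),'noise ref',np.abs(a-b)[330:380,190:310].mean())
print('expected front top row',344/1.43,'bottom',360/1.43,'cols',343/1.43,438/1.43,'hook foot row',149/1.43)
```

```text
[ 454    0  106   39 2005] [497.  13.]
[ 446   37  114  129 8473] [515.  96.]
[ 238   89   70  165 9905] [273. 175.]
[  98  146   51   53 1624] [123. 171.]
[186 164  24  67 732] [196. 188.]
[117 268  49  59 834] [140. 296.]
[382 269  48  58 801] [407. 298.]
255 [(108, 189), (115, 245), (152, 227), (241, 304), (251, 162)]
273 [(108, 203), (116, 245), (152, 207), (241, 310), (251, 155)]
290 [(109, 204), (116, 240), (152, 200), (241, 311), (251, 127)]
wide bin change 8.925555555555556 noise ref 0.8883888888888889
expected front top row 240.55944055944056 bottom 251.74825174825176 cols 239.86013986013987 306.2937062937063 hook foot row 104.1958041958042
```

Run:
```python
from h import *
a=cv2.imread('pics/scene1.png');b=cv2.imread('pics/scene8.png')
A,B=[cv2.cvtColor(i[180:240,130:200],cv2.COLOR_BGR2GRAY) for i in(a,b)]
print(cv2.phaseCorrelate(cv2.Canny(A,50,150).astype(np.float64),cv2.Canny(B,50,150).astype(np.float64)), A.mean(),B.mean())
s=sense();print(s['time'],s['contact_force'],s['joint_vel'])
sign_off()
```

```text
((-0.03824047998877944, 0.15958041727872896), 0.5034750127890512) 86.67952380952381 87.45547619047619
12.45 [ 0.3405  0.4923 -0.9127] [-0.1683  0.0426 -0.0559 -0.2051 -0.0046  0.2834 -0.0047]
the job is handed in; nothing more can be done
```

The narrow steel bin now hangs in the upper groove at about the middle of the rack. I handed the job in at about 12.5 s, with the gripper open and about 17 cm clear.

I gripped it by its side walls, tipped its front up 36°, and fed the hook up behind the top slat. Then I rotated it level, lowered it until it rested on the middle slat (the vertical force rose by about 5 N), and let go.

**Last checks:**
- **Position:** In the final wrist picture, the bin's front edges were at rows 241 and 251, where a level, fully hung bin should show 240.6 and 251.7. Its sides were at columns 238–307, where 240–306 is centred. The hook foot's edge was off by more: I expected row 104 and the nearest edge was 108. I did not look into this.
- **Wide bin:** Its outline in the scene picture shifted by less than 0.2 pixel. Its raw brightness did change more than a background patch (8.9 against 0.9). I took that to be arm shadow, but did not confirm it.
- **Not seen by eye:** The last picture after backing away could not be viewed because I had reached the 12-picture limit. That check rests on measured edges and the view just after letting go.

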